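# Set out the pipe posts of a sloping rail by height

### The job

Stand the four loose pipe stubs upright on the four base plates, one on each, centred on the scribed rings, in order of height: the shortest on the plate next to the grey foot bracket with the brass pin, rising step by step to the tallest at the clamp end, ready to be tacked under a sloping rail. Leave the blue tin standing where it is.

Things in the scene. Friction and masses are not known exactly. Their poses are not given: they have to be found in the camera images.
- stub_45: the shortest of four loose stubs of bare steel pipe, all 42 mm outside diameter with 5 mm wall, open at both ends; this one is 45 mm tall, about 180 g. It stands upright on the table at the start. Origin at the centre of its lower end, z up along the pipe.
- stub_60: the second shortest of four loose stubs of bare steel pipe, all 42 mm outside diameter with 5 mm wall, open at both ends; this one is 60 mm tall, about 240 g. It stands upright on the table at the start. Origin at the centre of its lower end, z up along the pipe.
- stub_75: the second tallest of four loose stubs of bare steel pipe, all 42 mm outside diameter with 5 mm wall, open at both ends; this one is 75 mm tall, about 300 g. It stands upright on the table at the start. Origin at the centre of its lower end, z up along the pipe.
- stub_90: the tallest of four loose stubs of bare steel pipe, all 42 mm outside diameter with 5 mm wall, open at both ends; this one is 90 mm tall, about 360 g. It stands upright on the table at the start. Origin at the centre of its lower end, z up along the pipe.
- plate_1: one of four fixed square base plates, 66 x 66 x 6 mm, bare metal with a scribed 47 mm ring, lying in a row about 85 mm apart along a fixed flat bar 470 x 60 x 8 mm at z = 0; this is number 1 of 4, counted along the bar from the robot's right (-y) to its left (+y). Origin at the centre of its underside, on the bar's top; its upper face is 6 mm above the origin, 14 mm above the table. The body's y axis runs along the row.
- plate_2: one of four fixed square base plates, 66 x 66 x 6 mm, bare metal with a scribed 47 mm ring, lying in a row about 85 mm apart along a fixed flat bar 470 x 60 x 8 mm at z = 0; this is number 2 of 4, counted along the bar from the robot's right (-y) to its left (+y). Origin at the centre of its underside, on the bar's top; its upper face is 6 mm above the origin, 14 mm above the table. The body's y axis runs along the row.
- plate_3: one of four fixed square base plates, 66 x 66 x 6 mm, bare metal with a scribed 47 mm ring, lying in a row about 85 mm apart along a fixed flat bar 470 x 60 x 8 mm at z = 0; this is number 3 of 4, counted along the bar from the robot's right (-y) to its left (+y). Origin at the centre of its underside, on the bar's top; its upper face is 6 mm above the origin, 14 mm above the table. The body's y axis runs along the row.
- plate_4: one of four fixed square base plates, 66 x 66 x 6 mm, bare metal with a scribed 47 mm ring, lying in a row about 85 mm apart along a fixed flat bar 470 x 60 x 8 mm at z = 0; this is number 4 of 4, counted along the bar from the robot's right (-y) to its left (+y). Origin at the centre of its underside, on the bar's top; its upper face is 6 mm above the origin, 14 mm above the table. The body's y axis runs along the row.
- rail_foot: fixed grey foot bracket on one end of the bar, about 77 mm beyond the centre of the last plate at that end (either plate_1 or plate_4): 56 x 44 x 42 mm, two upright ears with a brass pin across; it marks the low end of the row. Origin at the centre of its underside. The bar's other end holds a hold-down clamp with a round black knob, 40 mm tall.
- tin: loose blue round tin with a white lid, 55 mm diameter, 68 mm tall, 250 g, standing among the pipe stubs; not part of the job. Origin at the centre of its underside.

How it is judged:
At the end, for the whole second after the job is handed in: Each of the four stubs stands upright (within 0.08 rad) and at rest on its own plate, resting on it (its lower end within 5 mm of the plate's upper face), its axis within 12 mm of the plate's centre: 45 mm stub on the plate next to the foot bracket, then 60, 75 and 90 mm along the row (((horizontal distance between rail_foot and plate_1 below 0.12 m and horizontal distance between stub_45 and plate_1 below 0.012 m and horizontal distance between stub_60 and plate_2 below 0.012 m and horizontal distance between stub_75 and plate_3 below 0.012 m and horizontal distance between stub_90 and plate_4 below 0.012 m) or (horizontal distance between rail_foot and plate_4 below 0.12 m and horizontal distance between stub_45 and plate_4 below 0.012 m and horizontal distance between stub_60 and plate_3 below 0.012 m and horizontal distance between stub_75 and plate_2 below 0.012 m and horizontal distance between stub_90 and plate_1 below 0.012 m)) and angle between each of stub_45, stub_60, stub_75, stub_90's own z axis and vertical below 0.08 rad and height (world z) of stub_45 between 0.009 and 0.019 m and linear speed of each of stub_45, stub_60, stub_75, stub_90 below 0.02 m/s and angular speed of each of stub_45, stub_60, stub_75, stub_90 below 0.2 rad/s and height (world z) of stub_60 between 0.009 and 0.019 m and height (world z) of stub_75 between 0.009 and 0.019 m and height (world z) of stub_90 between 0.009 and 0.019 m); the robot touches nothing.
It fails at once if the blue tin is knocked over or moved by more than 30 mm (distance of tin from where it was at the start of the episode above 0.03 m or angle between tin's own z axis and vertical above 0.5 rad).
It also fails if it takes over 104 s, if anything falls off the work surface, if the arm or the gripper's body presses on something with over 40 N, if the wrist force passes 120 N, or if a joint passes its speed limit or range.

### The arm

A 6-joint arm with a two-finger parallel gripper is mounted at the origin on the work surface. World frame = base frame: x ahead of the robot, y to its left, z up, the work surface at z = 0. Lengths are in m, angles in rad, forces in N, time in s.
With the tool pointing down it reaches from about 0.375 to 0.975 m from the base axis. Payload 3.8 kg.
Tool frame: the origin (TCP) lies at the very end of the fingers, on their centre line; the grasp point (between the pads) lies 19 mm behind it; z points along the fingers, y is the line along which they close (so a half turn about z gives the same grasp; the last joint's range is limited). The gripper opens to 85 mm and grips with 20 to 120 N. Pads are 22 mm wide; open, the fingers measure 114 mm over their backs; the gripper's body (76 mm by 85 mm) begins 54 mm behind the grasp point. The pads swing forward as they close: fully open they stand 13 mm farther back than shut.
Start: joints at [-1.295, 0.264, 1.604, -0, 1.274, -0.037], TCP at [0.208, -0.642, 0.231] pointing down, gripper open.
Joint ranges: [-2.63, 2.63], [-0.94, 2.18], [0.31, 2.57], [-1.31, 4.45], [0, 2.66], [-2.55, 2.55]. Speed limits (rad/s): [2.57, 2.57, 3.14, 3.14, 3.14, 3.14].

### API

Orientations are given as a rotation vector (axis times angle).
In Python, from workcell import monitor, viewer, workorder gives the robot as it stands.
- The arm moves only by the tool jog_arm, never from a script. Its argument "commands" is a list of rows, each an object with "travel": the shift along the tool's x, y, z in mm, a list of three; "rot": the turn, a rotation vector about the tool's x, y, z in degrees, a list of three; "claw": the closure in counts, from 0 (fully open) to 255 (shut). A call has exactly 5 rows; each row shifts and turns the commanded pose from where the row before left it, along the tool's axes as they then stand; what a row does not reach is not made up. A row lasts 1/10 s, in which the tool goes at most 50 mm and 8.59 degrees, less where a joint would pass 70% of its speed; a pose out of reach is approached as far as the arm can. A call is refused whole if a number of a shift passes 50 or a number of a turn 8.59, either way. A call with a gripper value outside its range is refused whole. The fingers move at their own pace and stop on an object; "force" is the grip in N (left out, the last holds). Time passes only in rows, so rows that do not move let the fingers close, or fill a call up. It gives the time, the measured TCP pose, the force, the opening and the grip force at its end, in the units of the state.
- monitor.read_state(): the state, without advancing time (a new reading comes with each control period).
- viewer.read_camera(name): name is "side" or "top"; returns a dict with "color" (420x560x3 uint8, blue, green, red), "camera_matrix" (3x3 intrinsics, pixels), "k1" (the pictures are not rectified: a ray, as slopes to the right and down, at radius r is drawn at 1 + k1 r^2 times it, then the intrinsics apply), "R" (3x3) and "t" (3): a world point X has camera coordinates R X + t. Camera axes: x right, y down, z forward; pixel columns grow to the right and rows downward; lengths in m; the calibration is good to about 2 mm. A picture is of the moment at which its call begins. There is no depth.
- workorder.finish_job(): hands the job in; it is judged then, once.
The state is a dict: "time": time; "q": joint angles; "joint_vel": joint speeds; "joint_torque": joint torques, N m; "tool_pos": TCP position; "tcp_rot": TCP orientation; "wrist_force": force on the tool from outside, world axes, zero at the start; "torque": the same for the moment, N m; "width": opening from 0.0 (shut) to 1.0 (fully open); "grip_force": force on a finger pad.
Only numpy, scipy, OpenCV 4.12 (cv2) and the standard library are available. Lean on these libraries where they do the work, as an engineer would, in place of code of your own. Each camera call takes 0.05 s, during which the arm holds its last target. There are 200 camera calls.

## Working session

There is one attempt and no reset: what is moved stays moved. The work goes in short steps, Python scripts to look and compute and a tool call to move; the robot and the scene stay as the last step left them, time stands still between calls to the robot, and variables do not carry over. Pictures are saved under pics/ and viewed, at most 14 in all, crops included, and the job is handed in when it is done.

Besides the shell and the picture viewer there is one more tool, called after "Emit:" in YAML: its name, and indented under it one key for each argument. jog_arm: Moves the arm, as the interface text tells. Its arguments: {"type":"object","properties":{"commands":{"type":"array","items":{"type":"object","properties":{"travel":{"type":"array","items":{"type":"number"}},"rot":{"type":"array","items":{"type":"number"}},"claw":{"type":"number"}}}},"force":{"type":"number"}},"required":["commands"]}

```bash
mkdir -p pics
cat > h.py <<'E'
import numpy as np, cv2
from workcell import monitor, viewer, workorder
def cast(c,px,z):
    K=c["camera_matrix"];x=np.array([(px[0]-K[0][2])/K[0][0],(px[1]-K[1][2])/K[1][1]])
    u=x.copy()
    for _ in range(20): u=x/(1+c["k1"]*(u@u))
    R=np.array(c["R"]);t=np.array(c["t"]);o=-R.T@t;d=R.T@np.array([u[0],u[1],1])
    return o+d*(z-o[2])/d[2]
E
python3 - <<'E'
from h import *
for n in("top","side"):
    c=viewer.read_camera(n);cv2.imwrite(f"pics/{n}0.png",cv2.resize(c["color"],(784,588)));np.save(n+"0.npy",c,allow_pickle=True)
    print(n,-np.array(c["R"]).T@np.array(c["t"]),np.array(c["R"]).round(2).tolist(),c["camera_matrix"],c["k1"])
print(monitor.read_state())
E
```

```text
top [0.43326636 0.01781823 0.79492393] [[0.0, -1.0, 0.02], [-0.99, -0.01, -0.17], [0.17, -0.02, -0.99]] [[429.68044541   0.         281.44188074]
 [  0.         429.68044541 198.30264027]
 [  0.           0.           1.        ]] -0.014857993310847344
side [0.37838815 0.57210203 0.49166748] [[-0.95, -0.31, 0.02], [-0.2, 0.57, -0.8], [0.24, -0.76, -0.6]] [[429.2365185    0.         271.6003236 ]
 [  0.         429.2365185  209.51048095]
 [  0.           0.           1.        ]] 0.017353444343366626
{'time': 0.1, 'q': array([-1.29491867e+00,  2.64681345e-01,  1.60528570e+00, -6.06075770e-07,
        1.27372348e+00, -3.68819616e-02]), 'joint_vel': array([ 4.53112380e-05, -1.22744819e-03, -4.43367449e-03, -1.43990193e-04,
       -1.05175394e-03,  1.40617613e-03]), 'joint_torque': array([-3.18206130e-04, -5.16710293e+01, -3.68588734e+01, -1.62159022e-04,
        6.28305148e-03, -3.89072966e-05]), 'tool_pos': array([ 0.20750876, -0.64158508,  0.2300581 ]), 'tcp_rot': array([-3.10120011e+00, -4.88957644e-01,  3.93491400e-04]), 'wrist_force': array([ 0.01930312, -0.10263132, -1.19472087]), 'torque': array([-0.00533882, -0.01995873,  0.03688038]), 'grip_force': 0.0, 'width': 1.0007265765326097}
```

View pics/top0.png

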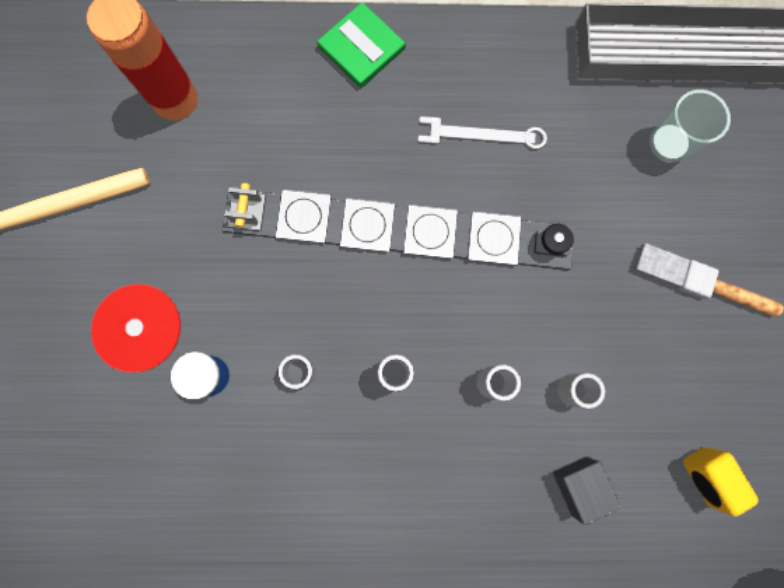

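View pics/side0.png

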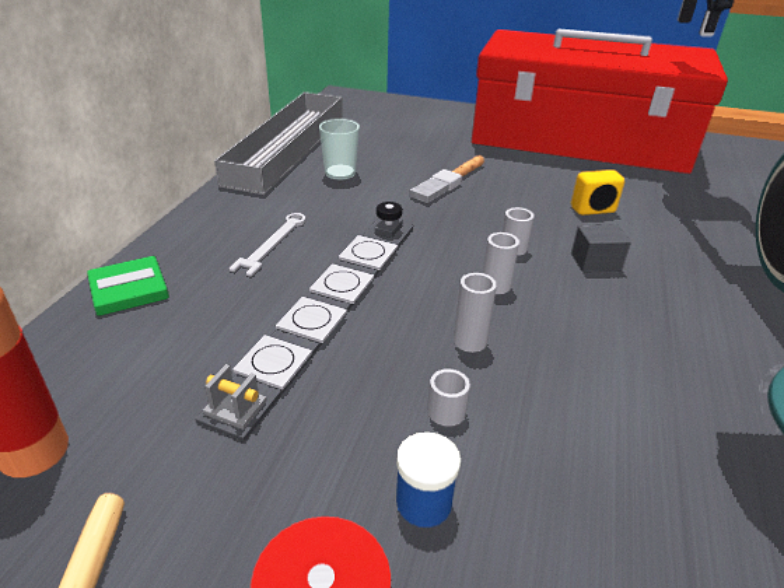

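The top view shows the foot bracket at the left (+y, px 243,208 in the enlarged view), so the 45 stub goes on plate_4. The stubs sit at (295,372), (396,373), (503,382) and (588,391), with the tin at (195,375). The side view suggests the order 45, 90, 75, 60 from +y to -y. I'll measure this next.

Run:
```python
from h import *
c=np.load("top0.npy",allow_pickle=True).item()
g=c["color"].min(2); m=(g>175).astype(np.uint8)
cs,hi=cv2.findContours(m,cv2.RETR_CCOMP,cv2.CHAIN_APPROX_NONE)
for i,k in enumerate(cs):
    a=cv2.contourArea(k)
    if a<250 or hi[0][i][3]>=0: continue
    (x,y),(w,h),an=cv2.minAreaRect(k)
    if not(140<x<430 and 120<y<300): continue
    e=cv2.fitEllipse(k)
    if y<190:
        mm=cv2.moments(k); px=(mm['m10']/mm['m00'],mm['m01']/mm['m00']); px=(x,y)
        print("plate",np.round(px,1),round(w,1),round(h,1),cast(c,px,.014).round(4))
    else:
        print("rim",np.round(e[0],1),np.round(e[1],1),round(w,1),round(h,1),[cast(c,e[0],z)[:2].round(4).tolist() for z in(.045,.06,.075,.09)], "diam per h",[(round(float(np.mean(e[1]))*(.795-z)/429.7*1000*.985,1)) for z in(.045,.06,.075,.09)])
```

```text
rim [419.7 278.7] [23.1 24.3] 24.0 23.0 [[0.4194, -0.237], [0.4197, -0.2319], [0.42, -0.2269], [0.4203, -0.2218]] diam per h [40.8, 40.0, 39.1, 38.3]
rim [359.3 273. ] [23.8 24.5] 24.0 24.0 [[0.429, -0.1322], [0.4291, -0.1292], [0.4292, -0.1262], [0.4293, -0.1232]] diam per h [41.5, 40.7, 39.9, 39.0]
rim [282.3 265.9] [24.4 24.9] 25.0 25.0 [[0.4408, 0.0008], [0.4407, 0.0011], [0.4405, 0.0014], [0.4404, 0.0018]] diam per h [42.4, 41.5, 40.7, 39.8]
rim [210.5 265.1] [23.1 23.5] 23.3 23.3 [[0.4419, 0.1245], [0.4417, 0.1223], [0.4416, 0.1202], [0.4414, 0.1181]] diam per h [40.1, 39.3, 38.5, 37.7]
plate [353.1 169.6] 35.3 34.5 [ 0.6197 -0.132   0.014 ]
plate [307.3 164.8] 35.2 34.6 [ 0.6282 -0.0462  0.014 ]
plate [262.  160.1] 35.2 34.6 [0.6366 0.0385 0.014 ]
plate [216.1 154. ] 35.6 34.0 [0.6476 0.1245 0.014 ]
```

Emit:
jog_arm:
  commands:
    - {"travel": [50, 0, 0], "rot": [0, 0, -8], "claw": 0}
    - {"travel": [50, 0, 0], "rot": [0, 0, -8], "claw": 0}
    - {"travel": [50, 0, 0], "rot": [0, 0, -8], "claw": 0}
    - {"travel": [50, 0, 0], "rot": [0, 0, -8], "claw": 0}
    - {"travel": [50, 0, 0], "rot": [0, 0, -8], "claw": 0}
  force: 60

```text
time: 0.6
tool_pos: [0.4127, -0.5041, 0.2304]
tcp_rot: [-2.744, -1.529, -0.0]
wrist_force: [0.4, -0.6, -0.0]
width: 0.995
grip_force: 0.0
```

Emit:
jog_arm:
  commands:
    - {"travel": [50, 0, 0], "rot": [0, 0, -8], "claw": 0}
    - {"travel": [50, 0, 0], "rot": [0, 0, -8], "claw": 0}
    - {"travel": [50, 0, 0], "rot": [0, 0, -8], "claw": 0}
    - {"travel": [50, 0, 0], "rot": [0, 0, -8], "claw": 0}
    - {"travel": [0, 0, 0], "rot": [0, 0, 0], "claw": 0}

```text
time: 1.1
tool_pos: [0.4794, -0.314, 0.2305]
tcp_rot: [-2.212, -2.226, -0.003]
wrist_force: [-0.8, 0.0, 0.5]
width: 1.003
grip_force: 0.0
```

Emit:
jog_arm:
  commands:
    - {"travel": [0, 0, 0]}
    - {"travel": [0, 0, 0]}
    - {"travel": [0, 0, 0]}
    - {"travel": [0, 0, 0]}
    - {"travel": [0, 0, 0]}

```text
$.commands[0]: bad value
```

Emit:
jog_arm:
  commands:
    - {"travel": [41, -30, 0], "rot": [0, 0, 0], "claw": 0}
    - {"travel": [41, -30, 0], "rot": [0, 0, 0], "claw": 0}
    - {"travel": [0, 0, 40], "rot": [0, 0, 0], "claw": 0}
    - {"travel": [0, 0, 40], "rot": [0, 0, 0], "claw": 0}
    - {"travel": [0, 0, 40], "rot": [0, 0, 0], "claw": 0}

```text
time: 1.6
tool_pos: [0.4201, -0.2396, 0.1109]
tcp_rot: [2.222, 2.217, 0.0]
wrist_force: [0.0, -0.5, -0.7]
width: 1.0
grip_force: 0.0
```

Emit:
jog_arm:
  commands:
    - {"travel": [8, 0, 0], "rot": [0, 0, 0], "claw": 0}
    - {"travel": [0, 0, 30], "rot": [0, 0, 0], "claw": 0}
    - {"travel": [0, 0, 30], "rot": [0, 0, 0], "claw": 0}
    - {"travel": [0, 0, 30], "rot": [0, 0, 0], "claw": 0}
    - {"travel": [0, 0, 0], "rot": [0, 0, 0], "claw": 255}

```text
time: 2.1
tool_pos: [0.4176, -0.2297, 0.019]
tcp_rot: [-2.219, -2.214, 0.003]
wrist_force: [-1.3, 0.7, -0.7]
width: 0.858
grip_force: 0.0
```

Emit:
jog_arm:
  commands:
    - {"travel": [0, 0, 0], "rot": [0, 0, 0], "claw": 255}
    - {"travel": [0, 0, 0], "rot": [0, 0, 0], "claw": 255}
    - {"travel": [0, 0, 0], "rot": [0, 0, 0], "claw": 255}
    - {"travel": [0, 0, 0], "rot": [0, 0, 0], "claw": 255}
    - {"travel": [0, 0, 0], "rot": [0, 0, 0], "claw": 255}

```text
time: 2.6
tool_pos: [0.4218, -0.2323, 0.0239]
tcp_rot: [2.22, 2.217, 0.001]
wrist_force: [-2.0, 0.2, 7.0]
width: 0.488
grip_force: 60.8
```

Emit:
jog_arm:
  commands:
    - {"travel": [0, 0, -20], "rot": [0, 0, 0], "claw": 255}
    - {"travel": [0, 0, -40], "rot": [0, 0, 0], "claw": 255}
    - {"travel": [0, 0, -40], "rot": [0, 0, 0], "claw": 255}
    - {"travel": [30, 24, 0], "rot": [0, 0, 0], "claw": 255}
    - {"travel": [40, 32, 0], "rot": [0, 0, 0], "claw": 255}

```text
time: 3.1
tool_pos: [0.4772, -0.1636, 0.1249]
tcp_rot: [2.223, 2.211, 0.003]
wrist_force: [-0.1, -0.0, -2.9]
width: 0.48
grip_force: 61.5
```

Emit:
jog_arm:
  commands:
    - {"travel": [40, 32, 0], "rot": [0, 0, 0], "claw": 255}
    - {"travel": [40, 32, 0], "rot": [0, 0, 0], "claw": 255}
    - {"travel": [40, 32, 0], "rot": [0, 0, 0], "claw": 255}
    - {"travel": [40, 32, 0], "rot": [0, 0, 0], "claw": 255}
    - {"travel": [30, 24, 0], "rot": [0, 0, 0], "claw": 255}

```text
time: 3.6
tool_pos: [0.6265, 0.0266, 0.1225]
tcp_rot: [2.221, 2.22, 0.003]
wrist_force: [0.6, -0.8, -2.5]
width: 0.483
grip_force: 61.5
```

Emit:
jog_arm:
  commands:
    - {"travel": [10, 7, 0], "rot": [0, 0, 0], "claw": 255}
    - {"travel": [0, 0, 20], "rot": [0, 0, 0], "claw": 255}
    - {"travel": [0, 0, 20], "rot": [0, 0, 0], "claw": 255}
    - {"travel": [0, 0, 0], "rot": [0, 0, 0], "claw": 255}
    - {"travel": [0, 0, 0], "rot": [0, 0, 0], "claw": 255}

```text
time: 4.1
tool_pos: [0.6309, 0.0334, 0.0813]
tcp_rot: [-2.223, -2.219, 0.001]
wrist_force: [-0.2, 1.4, -2.8]
width: 0.483
grip_force: 61.6
```

Run:
```python
from h import *
c=viewer.read_camera("side");cv2.imwrite("pics/s1.png",c["color"]);s=monitor.read_state()
print(s["tool_pos"],s["tcp_rot"],s["wrist_force"],s["width"])
```

```text
[0.6318403  0.0334216  0.08229102] [2.22314625e+00 2.21877600e+00 1.01852678e-03] [-5.22269663e-01 -1.83783823e-03 -2.42406805e+00] 0.4826916646260999
```

View pics/s1.png

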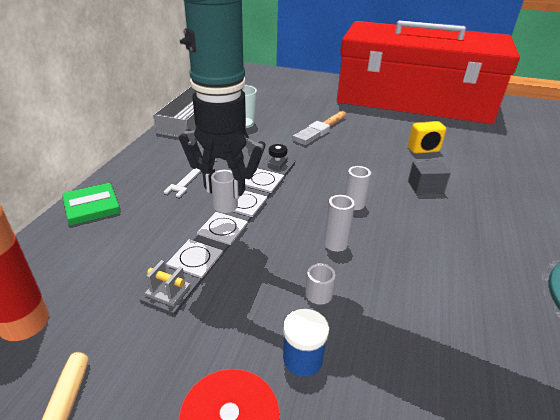

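The side view shows the stub held upright near (224,190), about to go over plate 3. I'll correct by 5 mm in each axis and lower it.

Emit:
jog_arm:
  commands:
    - {"travel": [5, 5, 0], "rot": [0, 0, 0], "claw": 255}
    - {"travel": [0, 0, 20], "rot": [0, 0, 0], "claw": 255}
    - {"travel": [0, 0, 16], "rot": [0, 0, 0], "claw": 255}
    - {"travel": [0, 0, 5], "rot": [0, 0, 0], "claw": 255}
    - {"travel": [0, 0, 0], "rot": [0, 0, 0], "claw": 255}

```text
time: 4.65
tool_pos: [0.6358, 0.0388, 0.0393]
tcp_rot: [-2.222, -2.219, 0.002]
wrist_force: [0.4, -0.7, -3.1]
width: 0.488
grip_force: 61.6
```

Emit:
jog_arm:
  commands:
    - {"travel": [0, 0, 2], "rot": [0, 0, 0], "claw": 255}
    - {"travel": [0, 0, 0], "rot": [0, 0, 0], "claw": 255}
    - {"travel": [0, 0, 1], "rot": [0, 0, 0], "claw": 255}
    - {"travel": [0, 0, 0], "rot": [0, 0, 0], "claw": 255}
    - {"travel": [0, 0, 0], "rot": [0, 0, 0], "claw": 255}

```text
time: 5.15
tool_pos: [0.6371, 0.0389, 0.0381]
tcp_rot: [2.222, 2.219, 0.002]
wrist_force: [-0.8, -1.7, 0.8]
width: 0.485
grip_force: 61.8
```

Emit:
jog_arm:
  commands:
    - {"travel": [0, 0, 0], "rot": [0, 0, 0], "claw": 0}
    - {"travel": [0, 0, 0], "rot": [0, 0, 0], "claw": 0}
    - {"travel": [0, 0, 0], "rot": [0, 0, 0], "claw": 0}
    - {"travel": [0, 0, 0], "rot": [0, 0, 0], "claw": 0}
    - {"travel": [0, 0, 0], "rot": [0, 0, 0], "claw": 0}

```text
time: 5.65
tool_pos: [0.6366, 0.0388, 0.0373]
tcp_rot: [2.223, 2.22, 0.0]
wrist_force: [-0.1, -0.3, 0.3]
width: 0.997
grip_force: 0.0
```

Emit:
jog_arm:
  commands:
    - {"travel": [0, 0, -20], "rot": [0, 0, 0], "claw": 0}
    - {"travel": [0, 0, -40], "rot": [0, 0, 0], "claw": 0}
    - {"travel": [0, 0, -40], "rot": [0, 0, 0], "claw": 0}
    - {"travel": [-33, -42, 0], "rot": [0, 0, 0], "claw": 0}
    - {"travel": [-33, -42, 0], "rot": [0, 0, 0], "claw": 0}

```text
time: 6.15
tool_pos: [0.5596, -0.0231, 0.1399]
tcp_rot: [2.217, 2.219, 0.005]
wrist_force: [-0.4, -1.3, -0.4]
width: 1.0
grip_force: 0.0
```

Emit:
jog_arm:
  commands:
    - {"travel": [-33, -42, 0], "rot": [0, 0, 0], "claw": 0}
    - {"travel": [-33, -42, 0], "rot": [0, 0, 0], "claw": 0}
    - {"travel": [-33, -40, 0], "rot": [0, 0, 0], "claw": 0}
    - {"travel": [0, 0, 0], "rot": [0, 0, 0], "claw": 0}
    - {"travel": [0, 0, 0], "rot": [0, 0, 0], "claw": 0}

```text
time: 6.65
tool_pos: [0.44, -0.117, 0.1375]
tcp_rot: [2.225, 2.216, 0.001]
wrist_force: [0.9, -0.2, 0.3]
width: 0.998
grip_force: 0.0
```

Run:
```python
from h import *
c=viewer.read_camera("side");cv2.imwrite("pics/s2.png",c["color"]);s=monitor.read_state()
print(s["tool_pos"],s["tcp_rot"],s["wrist_force"],s["width"])
```

```text
[ 0.44101458 -0.11652579  0.13776911] [2.22341369e+00 2.21777530e+00 1.66799004e-03] [1.20249931 0.26992021 0.04092471] 0.9989420108654664
```

View pics/s2.png

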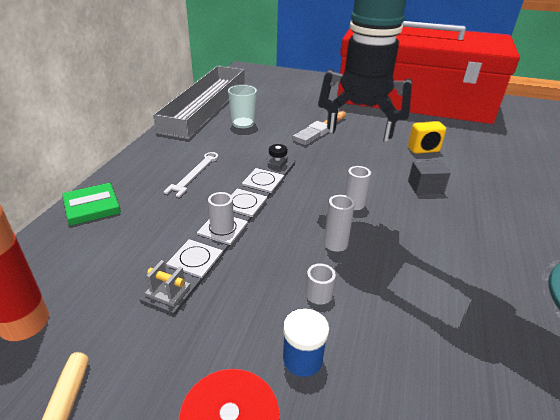

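The 60 stub stands centred on plate 3 at (221,215). Next is the 75 stub.

Emit:
jog_arm:
  commands:
    - {"travel": [-10, -12, 0], "rot": [0, 0, 0], "claw": 0}
    - {"travel": [0, 0, 30], "rot": [0, 0, 0], "claw": 0}
    - {"travel": [0, 0, 30], "rot": [0, 0, 0], "claw": 0}
    - {"travel": [0, 0, 30], "rot": [0, 0, 0], "claw": 0}
    - {"travel": [0, 0, 22], "rot": [0, 0, 0], "claw": 0}

```text
time: 7.2
tool_pos: [0.4281, -0.1256, 0.0235]
tcp_rot: [-2.219, -2.221, 0.001]
wrist_force: [-0.0, 0.1, 0.1]
width: 1.002
grip_force: 0.0
```

Emit:
jog_arm:
  commands:
    - {"travel": [0, 0, 0], "rot": [0, 0, 0], "claw": 255}
    - {"travel": [0, 0, 0], "rot": [0, 0, 0], "claw": 255}
    - {"travel": [0, 0, 0], "rot": [0, 0, 0], "claw": 255}
    - {"travel": [0, 0, 0], "rot": [0, 0, 0], "claw": 255}
    - {"travel": [0, 0, 0], "rot": [0, 0, 0], "claw": 255}

```text
time: 7.7
tool_pos: [0.4303, -0.1268, 0.027]
tcp_rot: [2.22, 2.218, 0.003]
wrist_force: [0.1, 0.7, 4.5]
width: 0.481
grip_force: 61.2
```

Emit:
jog_arm:
  commands:
    - {"travel": [0, 0, -20], "rot": [0, 0, 0], "claw": 255}
    - {"travel": [0, 0, -40], "rot": [0, 0, 0], "claw": 255}
    - {"travel": [0, 0, -40], "rot": [0, 0, 0], "claw": 255}
    - {"travel": [16, 40, 0], "rot": [0, 0, 0], "claw": 255}
    - {"travel": [16, 40, 0], "rot": [0, 0, 0], "claw": 255}

```text
time: 8.2
tool_pos: [0.5104, -0.0948, 0.1284]
tcp_rot: [2.221, 2.214, 0.005]
wrist_force: [0.5, -0.5, -2.2]
width: 0.476
grip_force: 61.6
```

Emit:
jog_arm:
  commands:
    - {"travel": [16, 40, 0], "rot": [0, 0, 0], "claw": 255}
    - {"travel": [16, 40, 0], "rot": [0, 0, 0], "claw": 255}
    - {"travel": [16, 38, 0], "rot": [0, 0, 0], "claw": 255}
    - {"travel": [0, 0, 20], "rot": [0, 0, 0], "claw": 255}
    - {"travel": [0, 0, 20], "rot": [0, 0, 0], "claw": 255}

```text
time: 8.7
tool_pos: [0.6285, -0.0458, 0.0855]
tcp_rot: [2.22, 2.221, 0.002]
wrist_force: [-0.5, -0.6, -3.6]
width: 0.477
grip_force: 61.9
```

Emit:
jog_arm:
  commands:
    - {"travel": [0, 0, 0], "rot": [0, 0, 0], "claw": 255}
    - {"travel": [0, 0, 10], "rot": [0, 0, 0], "claw": 255}
    - {"travel": [0, 0, 0], "rot": [0, 0, 0], "claw": 255}
    - {"travel": [0, 0, 0], "rot": [0, 0, 0], "claw": 255}
    - {"travel": [0, 0, 0], "rot": [0, 0, 0], "claw": 255}

```text
time: 9.2
tool_pos: [0.6273, -0.0468, 0.0764]
tcp_rot: [2.222, 2.219, 0.002]
wrist_force: [-0.1, 0.7, -2.3]
width: 0.477
grip_force: 61.9
```

Emit:
jog_arm:
  commands:
    - {"travel": [0, 0, 18], "rot": [0, 0, 0], "claw": 255}
    - {"travel": [0, 0, 13], "rot": [0, 0, 0], "claw": 255}
    - {"travel": [0, 0, 3], "rot": [0, 0, 0], "claw": 255}
    - {"travel": [0, 0, 0], "rot": [0, 0, 0], "claw": 255}
    - {"travel": [0, 0, 0], "rot": [0, 0, 0], "claw": 255}

```text
time: 9.7
tool_pos: [0.6267, -0.0466, 0.0414]
tcp_rot: [2.223, 2.22, 0.0]
wrist_force: [0.6, -0.4, -2.8]
width: 0.48
grip_force: 62.1
```

Emit:
jog_arm:
  commands:
    - {"travel": [0, 0, 2], "rot": [0, 0, 0], "claw": 255}
    - {"travel": [0, 0, 0], "rot": [0, 0, 0], "claw": 255}
    - {"travel": [0, 0, 1], "rot": [0, 0, 0], "claw": 255}
    - {"travel": [0, 0, 0], "rot": [0, 0, 0], "claw": 255}
    - {"travel": [0, 0, 0], "rot": [0, 0, 0], "claw": 255}

```text
time: 10.2
tool_pos: [0.6269, -0.0466, 0.041]
tcp_rot: [2.223, 2.22, 0.0]
wrist_force: [-5.8, 0.5, 11.8]
width: 0.479
grip_force: 63.3
```

Emit:
jog_arm:
  commands:
    - {"travel": [0, 0, 0], "rot": [0, 0, 0], "claw": 0}
    - {"travel": [0, 0, 0], "rot": [0, 0, 0], "claw": 0}
    - {"travel": [0, 0, 0], "rot": [0, 0, 0], "claw": 0}
    - {"travel": [0, 0, 0], "rot": [0, 0, 0], "claw": 0}
    - {"travel": [0, 0, 0], "rot": [0, 0, 0], "claw": 0}

```text
time: 10.7
tool_pos: [0.6266, -0.0465, 0.038]
tcp_rot: [-2.223, -2.22, 0.0]
wrist_force: [0.3, 0.3, 0.2]
width: 0.998
grip_force: 0.0
```

Emit:
jog_arm:
  commands:
    - {"travel": [0, 0, -20], "rot": [0, 0, 0], "claw": 0}
    - {"travel": [0, 0, -40], "rot": [0, 0, 0], "claw": 0}
    - {"travel": [0, 0, -40], "rot": [0, 0, 0], "claw": 0}
    - {"travel": [10, -37, 0], "rot": [0, 0, 0], "claw": 0}
    - {"travel": [10, -37, 0], "rot": [0, 0, 0], "claw": 0}

```text
time: 11.2
tool_pos: [0.5543, -0.0266, 0.1407]
tcp_rot: [2.221, 2.217, 0.005]
wrist_force: [-0.8, 0.4, -0.1]
width: 0.999
grip_force: 0.0
```

Emit:
jog_arm:
  commands:
    - {"travel": [10, -37, 0], "rot": [0, 0, 0], "claw": 0}
    - {"travel": [10, -37, 0], "rot": [0, 0, 0], "claw": 0}
    - {"travel": [8, -37, 0], "rot": [0, 0, 0], "claw": 0}
    - {"travel": [0, 0, 0], "rot": [0, 0, 0], "claw": 0}
    - {"travel": [0, 0, 0], "rot": [0, 0, 0], "claw": 0}

```text
time: 11.7
tool_pos: [0.4414, 0.0019, 0.1384]
tcp_rot: [2.222, 2.22, 0.001]
wrist_force: [1.1, 0.3, 0.8]
width: 0.998
grip_force: 0.0
```

Over the 90 stub. Going down 107 mm to TCP z 0.031.

Emit:
jog_arm:
  commands:
    - {"travel": [0, 0, 20], "rot": [0, 0, 0], "claw": 0}
    - {"travel": [0, 0, 30], "rot": [0, 0, 0], "claw": 0}
    - {"travel": [0, 0, 30], "rot": [0, 0, 0], "claw": 0}
    - {"travel": [0, 0, 26], "rot": [0, 0, 0], "claw": 0}
    - {"travel": [0, 0, 0], "rot": [0, 0, 0], "claw": 0}

```text
time: 12.2
tool_pos: [0.4397, 0.0016, 0.0291]
tcp_rot: [-2.22, -2.216, 0.007]
wrist_force: [-0.2, -0.1, 0.2]
width: 0.999
grip_force: 0.0
```

Emit:
jog_arm:
  commands:
    - {"travel": [0, 0, 0], "rot": [0, 0, 0], "claw": 255}
    - {"travel": [0, 0, 0], "rot": [0, 0, 0], "claw": 255}
    - {"travel": [0, 0, 0], "rot": [0, 0, 0], "claw": 255}
    - {"travel": [0, 0, 0], "rot": [0, 0, 0], "claw": 255}
    - {"travel": [0, 0, 0], "rot": [0, 0, 0], "claw": 255}

```text
time: 12.7
tool_pos: [0.4431, 0.0016, 0.0341]
tcp_rot: [2.221, 2.218, 0.003]
wrist_force: [-1.5, -0.5, 5.7]
width: 0.474
grip_force: 59.3
```

Emit:
jog_arm:
  commands:
    - {"travel": [0, 0, -20], "rot": [0, 0, 0], "claw": 255}
    - {"travel": [0, 0, -40], "rot": [0, 0, 0], "claw": 255}
    - {"travel": [0, 0, -40], "rot": [0, 0, 0], "claw": 255}
    - {"travel": [-34, 10, 0], "rot": [0, 0, 0], "claw": 255}
    - {"travel": [-34, 20, 0], "rot": [0, 0, 0], "claw": 255}

```text
time: 13.2
tool_pos: [0.4722, -0.0665, 0.1346]
tcp_rot: [2.218, 2.22, 0.004]
wrist_force: [0.7, -0.1, -4.4]
width: 0.468
grip_force: 60.5
```

Emit:
jog_arm:
  commands:
    - {"travel": [-34, 30, 0], "rot": [0, 0, 0], "claw": 255}
    - {"travel": [-32, 40, 0], "rot": [0, 0, 0], "claw": 255}
    - {"travel": [0, 40, 0], "rot": [0, 0, 0], "claw": 255}
    - {"travel": [0, 38, 0], "rot": [0, 0, 0], "claw": 255}
    - {"travel": [0, 0, 20], "rot": [0, 0, 0], "claw": 255}

```text
time: 13.7
tool_pos: [0.6266, -0.1333, 0.1163]
tcp_rot: [2.216, 2.212, 0.011]
wrist_force: [0.8, 0.2, -3.3]
width: 0.47
grip_force: 60.7
```

Emit:
jog_arm:
  commands:
    - {"travel": [0, 0, 20], "rot": [0, 0, 0], "claw": 255}
    - {"travel": [0, 0, 10], "rot": [0, 0, 0], "claw": 255}
    - {"travel": [0, 0, 0], "rot": [0, 0, 0], "claw": 255}
    - {"travel": [0, 0, 0], "rot": [0, 0, 0], "claw": 255}
    - {"travel": [0, 0, 0], "rot": [0, 0, 0], "claw": 255}

```text
time: 14.2
tool_pos: [0.6194, -0.132, 0.0838]
tcp_rot: [2.222, 2.218, 0.002]
wrist_force: [0.1, 0.2, -3.8]
width: 0.474
grip_force: 60.6
```

Emit:
jog_arm:
  commands:
    - {"travel": [0, 0, 18], "rot": [0, 0, 0], "claw": 255}
    - {"travel": [0, 0, 13], "rot": [0, 0, 0], "claw": 255}
    - {"travel": [0, 0, 3], "rot": [0, 0, 0], "claw": 255}
    - {"travel": [0, 0, 0], "rot": [0, 0, 0], "claw": 255}
    - {"travel": [0, 0, 0], "rot": [0, 0, 0], "claw": 255}

```text
time: 14.7
tool_pos: [0.6189, -0.1318, 0.0487]
tcp_rot: [2.222, 2.22, 0.001]
wrist_force: [-0.3, -0.0, -4.2]
width: 0.476
grip_force: 60.8
```

Emit:
jog_arm:
  commands:
    - {"travel": [0, 0, 2], "rot": [0, 0, 0], "claw": 255}
    - {"travel": [0, 0, 0], "rot": [0, 0, 0], "claw": 255}
    - {"travel": [0, 0, 0], "rot": [0, 0, 0], "claw": 255}
    - {"travel": [0, 0, 0], "rot": [0, 0, 0], "claw": 255}
    - {"travel": [0, 0, 0], "rot": [0, 0, 0], "claw": 255}

```text
time: 15.2
tool_pos: [0.6191, -0.1319, 0.0481]
tcp_rot: [2.222, 2.219, 0.001]
wrist_force: [-3.4, 0.4, 5.4]
width: 0.475
grip_force: 61.5
```

Emit:
jog_arm:
  commands:
    - {"travel": [0, 0, 0], "rot": [0, 0, 0], "claw": 0}
    - {"travel": [0, 0, 0], "rot": [0, 0, 0], "claw": 0}
    - {"travel": [0, 0, 0], "rot": [0, 0, 0], "claw": 0}
    - {"travel": [0, 0, 0], "rot": [0, 0, 0], "claw": 0}
    - {"travel": [0, 0, 0], "rot": [0, 0, 0], "claw": 0}

```text
time: 15.7
tool_pos: [0.6186, -0.1318, 0.0462]
tcp_rot: [-2.223, -2.22, -0.0]
wrist_force: [-0.0, -0.6, 0.4]
width: 1.0
grip_force: 0.0
```

Emit:
jog_arm:
  commands:
    - {"travel": [0, 0, -20], "rot": [0, 0, 0], "claw": 0}
    - {"travel": [0, 0, -40], "rot": [0, 0, 0], "claw": 0}
    - {"travel": [0, 0, -40], "rot": [0, 0, 0], "claw": 0}
    - {"travel": [0, -40, -10], "rot": [0, 0, 0], "claw": 0}
    - {"travel": [25, -40, 0], "rot": [0, 0, 0], "claw": 0}

```text
time: 16.2
tool_pos: [0.5412, -0.1088, 0.1601]
tcp_rot: [2.22, 2.213, 0.005]
wrist_force: [0.4, 1.2, -0.1]
width: 0.998
grip_force: 0.0
```

Emit:
jog_arm:
  commands:
    - {"travel": [40, -25, 0], "rot": [0, 0, 0], "claw": 0}
    - {"travel": [40, -25, 0], "rot": [0, 0, 0], "claw": 0}
    - {"travel": [40, -25, 0], "rot": [0, 0, 0], "claw": 0}
    - {"travel": [40, -22, 0], "rot": [0, 0, 0], "claw": 0}
    - {"travel": [40, 0, 0], "rot": [0, 0, 0], "claw": 0}

```text
time: 16.7
tool_pos: [0.4387, 0.0944, 0.1559]
tcp_rot: [-2.223, -2.219, 0.002]
wrist_force: [1.1, -0.3, -0.5]
width: 1.0
grip_force: 0.0
```

Emit:
jog_arm:
  commands:
    - {"travel": [31, 0, 0], "rot": [0, 0, 0], "claw": 0}
    - {"travel": [0, 0, 30], "rot": [0, 0, 0], "claw": 0}
    - {"travel": [0, 0, 20], "rot": [0, 0, 0], "claw": 0}
    - {"travel": [0, 0, 0], "rot": [0, 0, 0], "claw": 0}
    - {"travel": [0, 0, 0], "rot": [0, 0, 0], "claw": 0}

```text
time: 17.2
tool_pos: [0.4416, 0.1244, 0.1063]
tcp_rot: [-2.223, -2.22, 0.001]
wrist_force: [0.3, -0.3, 0.4]
width: 0.999
grip_force: 0.0
```

Run:
```python
from h import *
c=viewer.read_camera("side");cv2.imwrite("pics/s3.png",c["color"]);s=monitor.read_state()
print(s["tool_pos"],s["tcp_rot"],s["wrist_force"],s["width"])
```

```text
[0.44251842 0.124484   0.10708277] [2.22293922e+00 2.21921706e+00 1.32997574e-03] [ 0.92575279 -0.39491561 -0.15319304] 0.9998997134934139
```

View pics/s3.png

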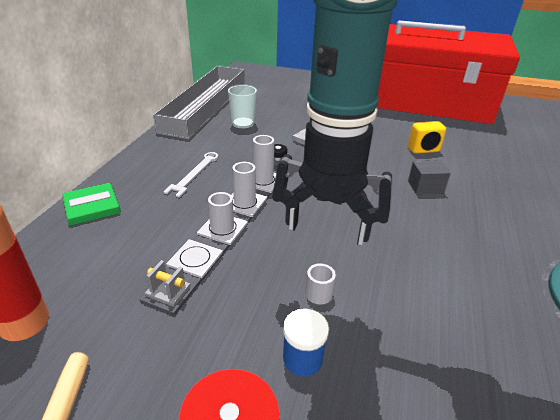

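Three stubs stand on plates 1-3, at about (263,160), (244,186) and (221,214). The last one is below the gripper at (321,284).

Emit:
jog_arm:
  commands:
    - {"travel": [0, 0, 20], "rot": [0, 0, 0], "claw": 0}
    - {"travel": [0, 0, 30], "rot": [0, 0, 0], "claw": 0}
    - {"travel": [0, 0, 30], "rot": [0, 0, 0], "claw": 0}
    - {"travel": [0, 0, 13], "rot": [0, 0, 0], "claw": 0}
    - {"travel": [0, 0, 0], "rot": [0, 0, 0], "claw": 0}

```text
time: 17.75
tool_pos: [0.441, 0.124, 0.0124]
tcp_rot: [-2.223, -2.218, 0.004]
wrist_force: [-0.6, -0.1, 0.4]
width: 1.0
grip_force: 0.0
```

Emit:
jog_arm:
  commands:
    - {"travel": [0, 0, 0], "rot": [0, 0, 0], "claw": 255}
    - {"travel": [0, 0, 0], "rot": [0, 0, 0], "claw": 255}
    - {"travel": [0, 0, 0], "rot": [0, 0, 0], "claw": 255}
    - {"travel": [0, 0, 0], "rot": [0, 0, 0], "claw": 255}
    - {"travel": [0, 0, 0], "rot": [0, 0, 0], "claw": 255}

```text
time: 18.25
tool_pos: [0.4433, 0.1248, 0.0151]
tcp_rot: [2.222, 2.219, 0.003]
wrist_force: [-2.1, -0.1, 6.4]
width: 0.474
grip_force: 60.1
```

Emit:
jog_arm:
  commands:
    - {"travel": [0, 0, -20], "rot": [0, 0, 0], "claw": 255}
    - {"travel": [0, 0, -40], "rot": [0, 0, 0], "claw": 255}
    - {"travel": [0, 0, -40], "rot": [0, 0, 0], "claw": 255}
    - {"travel": [0, 35, 0], "rot": [0, 0, 0], "claw": 255}
    - {"travel": [0, 35, 0], "rot": [0, 0, 0], "claw": 255}

```text
time: 18.75
tool_pos: [0.5141, 0.1249, 0.1168]
tcp_rot: [2.22, 2.218, 0.008]
wrist_force: [-0.5, 1.0, -1.7]
width: 0.474
grip_force: 61.3
```

Emit:
jog_arm:
  commands:
    - {"travel": [0, 35, 0], "rot": [0, 0, 0], "claw": 255}
    - {"travel": [0, 35, 0], "rot": [0, 0, 0], "claw": 255}
    - {"travel": [0, 35, 0], "rot": [0, 0, 0], "claw": 255}
    - {"travel": [0, 30, 0], "rot": [0, 0, 0], "claw": 255}
    - {"travel": [0, 0, 20], "rot": [0, 0, 0], "claw": 255}

```text
time: 19.25
tool_pos: [0.6542, 0.1246, 0.0975]
tcp_rot: [2.219, 2.214, 0.014]
wrist_force: [-0.2, 0.6, -2.2]
width: 0.474
grip_force: 61.4
```

Emit:
jog_arm:
  commands:
    - {"travel": [0, 0, 20], "rot": [0, 0, 0], "claw": 255}
    - {"travel": [0, 0, 10], "rot": [0, 0, 0], "claw": 255}
    - {"travel": [0, 0, 0], "rot": [0, 0, 0], "claw": 255}
    - {"travel": [0, 0, 0], "rot": [0, 0, 0], "claw": 255}
    - {"travel": [0, 0, 0], "rot": [0, 0, 0], "claw": 255}

```text
time: 19.75
tool_pos: [0.6478, 0.1244, 0.0648]
tcp_rot: [2.222, 2.219, 0.003]
wrist_force: [0.6, -0.2, -1.0]
width: 0.474
grip_force: 61.3
```

Contact expected near z = 0.029.

Emit:
jog_arm:
  commands:
    - {"travel": [0, 0, 18], "rot": [0, 0, 0], "claw": 255}
    - {"travel": [0, 0, 13], "rot": [0, 0, 0], "claw": 255}
    - {"travel": [0, 0, 3], "rot": [0, 0, 0], "claw": 255}
    - {"travel": [0, 0, 0], "rot": [0, 0, 0], "claw": 255}
    - {"travel": [0, 0, 0], "rot": [0, 0, 0], "claw": 255}

```text
time: 20.25
tool_pos: [0.6471, 0.1243, 0.0296]
tcp_rot: [2.223, 2.22, 0.001]
wrist_force: [-0.1, 0.2, -1.3]
width: 0.469
grip_force: 61.3
```

Emit:
jog_arm:
  commands:
    - {"travel": [0, 0, 2], "rot": [0, 0, 0], "claw": 255}
    - {"travel": [0, 0, 0], "rot": [0, 0, 0], "claw": 255}
    - {"travel": [0, 0, 0], "rot": [0, 0, 0], "claw": 255}
    - {"travel": [0, 0, 0], "rot": [0, 0, 0], "claw": 255}
    - {"travel": [0, 0, 0], "rot": [0, 0, 0], "claw": 255}

```text
time: 20.75
tool_pos: [0.6474, 0.1243, 0.0292]
tcp_rot: [2.223, 2.22, 0.001]
wrist_force: [-4.0, -1.4, 6.2]
width: 0.471
grip_force: 62.2
```

Emit:
jog_arm:
  commands:
    - {"travel": [0, 0, 0], "rot": [0, 0, 0], "claw": 0}
    - {"travel": [0, 0, 0], "rot": [0, 0, 0], "claw": 0}
    - {"travel": [0, 0, 0], "rot": [0, 0, 0], "claw": 0}
    - {"travel": [0, 0, 0], "rot": [0, 0, 0], "claw": 0}
    - {"travel": [0, 0, 0], "rot": [0, 0, 0], "claw": 0}

```text
time: 21.25
tool_pos: [0.6469, 0.1242, 0.0271]
tcp_rot: [-2.223, -2.22, 0.0]
wrist_force: [-0.0, -0.4, -0.6]
width: 1.001
grip_force: 0.0
```

Emit:
jog_arm:
  commands:
    - {"travel": [0, 0, -20], "rot": [0, 0, 0], "claw": 0}
    - {"travel": [0, 0, -40], "rot": [0, 0, 0], "claw": 0}
    - {"travel": [0, 0, -40], "rot": [0, 0, 0], "claw": 0}
    - {"travel": [0, -40, -20], "rot": [0, 0, 0], "claw": 0}
    - {"travel": [0, -40, 0], "rot": [0, 0, 0], "claw": 0}

```text
time: 21.75
tool_pos: [0.5701, 0.1249, 0.1522]
tcp_rot: [2.22, 2.216, 0.012]
wrist_force: [-0.7, -0.8, -0.0]
width: 1.0
grip_force: 0.0
```

Emit:
jog_arm:
  commands:
    - {"travel": [0, -40, 0], "rot": [0, 0, 0], "claw": 0}
    - {"travel": [0, -40, 0], "rot": [0, 0, 0], "claw": 0}
    - {"travel": [0, -40, 0], "rot": [0, 0, 0], "claw": 0}
    - {"travel": [0, 0, 0], "rot": [0, 0, 0], "claw": 0}
    - {"travel": [0, 0, 0], "rot": [0, 0, 0], "claw": 0}

```text
time: 22.25
tool_pos: [0.4465, 0.1245, 0.1475]
tcp_rot: [2.222, 2.22, 0.002]
wrist_force: [0.5, 0.3, -0.6]
width: 1.0
grip_force: 0.0
```

Run:
```python
from h import *
c=viewer.read_camera("top");cv2.imwrite("pics/t4.png",cv2.resize(c["color"],(784,588)))
d=viewer.read_camera("side");cv2.imwrite("pics/s4.png",d["color"])
print(monitor.read_state()["tool_pos"])
g=cv2.cvtColor(c["color"],cv2.COLOR_BGR2GRAY)
cr=c["color"][120:210,140:400]; cv2.imwrite("pics/t4c.png",cv2.resize(cr,None,fx=3,fy=3,interpolation=cv2.INTER_CUBIC))
```

```text
[0.44833329 0.12468271 0.14800713]
```

View pics/t4c.png

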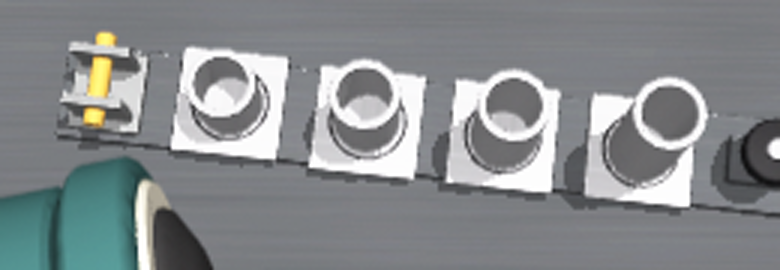

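View pics/s4.png

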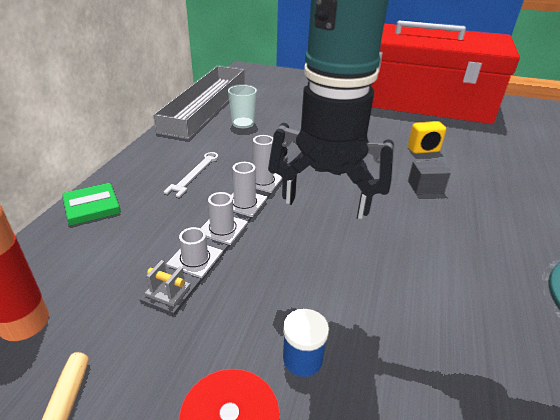

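All four stubs stand upright inside their rings: in the crop the bases are at about (230,105), (367,125), (503,140) and (645,155). They rise from the foot bracket to the clamp. The tin is untouched at (305,340) in the side view, and the robot is clear.

```bash
python3 -c "
from workcell import workorder
print(workorder.finish_job())"
```

```text
the job is handed in; nothing more can be done
None
```

The job is handed in: the 45, 60, 75 and 90 mm stubs stand upright inside their rings on plates 4, 3, 2 and 1, rising from the foot bracket to the clamp end, the tin is where it was, and it took about 22 s; no verdict was returned.

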